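# Snap a chased copper cover onto its plaque with a setting punch

## Task

The chased copper cover lies loose on the spring catches of its dark wooden plaque: take the white-tipped setting punch out of its wooden block and, with the punch upright, press its tip on the red dot until that end snaps fully home, then on the blue dot until that end snaps home as well. Keep a steady push of about ten newtons on the blue dot after the snap and finish like that, still gripping the punch and pressing. Press smoothly, without hammering, do not touch the cover with the gripper, and leave the jar, the hammer and the bowl where they are.

Things in the scene. Friction and masses are not known exactly. Their poses are not given: they have to be found in the camera images.
- mount: Fixed dark wooden plaque 186 x 94 x 12 mm lying on the bench, any yaw; origin at the centre of its underside, local x along its length, z up. Two roller catches, 52 mm either side of its centre, hidden below the cover. Pressing an end of the cover down, the resistance climbs within the first 3 mm to about 11 N and collapses to nothing after about 6 mm; the end then jumps by itself onto a hard seat, 14 mm down, and stays caught.
- cover: Loose chased copper plate 150 x 60 x 4 mm, 0.2 kg give or take, origin at the centre of its underside, local x along its length towards the red end, z up. At the start it lies level on the catches, straight above the plaque, its top face 53 mm above the bench; an end that is home has its top face 39 mm above the bench. With only one end home it slopes by about 8 degrees.
- red_dot (a point): Centre of the flat red dot (16 mm across, with a thin white ring around it) on the cover's top face, 52 mm from the cover's centre along its local +x, straight above one catch.
- blue_dot (a point): Centre of the flat blue dot (16 mm across, with a thin white ring around it) on the cover's top face, 52 mm from the cover's centre along its local -x, straight above the other catch.
- punch: Loose setting punch, 130 mm long, 0.12 kg give or take, standing upright in its block. Origin at the lowest point of its rounded white tip, z up along the punch to the butt. Steel shank 12 mm in diameter up to 55 mm above the tip, then a square light-wood handle 20 x 20 mm from 55 to 130 mm with a red band at its lower end; the handle's faces are square to the punch's local x and y.
- punch_tip (a point): Lowest point of the punch's rounded white tip (6 mm radius).
- punch_handle (a point): Middle of the punch's square wooden handle, 92.5 mm above the tip: the place to grip.
- stand: Fixed wooden block 66 x 66 x 70 mm high with an upright through hole 15.5 mm across at its centre; origin at the centre of its underside. The punch's shank hangs in the hole and its handle rests on the block's top, so the punch must be lifted more than 55 mm to come out (its tip clears the block at a height of 70 mm).
- patina_jar: Loose amber jar with black cap, 60 mm across, 70 mm high, origin at the centre of its underside. A bystander.
- hammer: Loose hammer 240 mm long lying on the bench, handle towards its local -x. A bystander.
- copper_bowl: Loose copper bowl 100 mm across, 45 mm high, origin at the centre of its underside. A bystander.
Mind the look-alikes: they are no part of the job. Leave any green or pink look-alike of the cover alone.

How it is judged:
By the outcome, as a careful person would: the job done as asked, in the order asked, and still so for the second after the job is handed in, while the arm keeps its last pose, push and grip.
It also fails if it takes over 67 s, if anything falls off the work surface, if the arm or the gripper's body presses on something with over 40 N, if the wrist force passes 120 N, or if a joint passes its speed limit or range.

## Robot

A 6-joint arm with a two-finger parallel gripper is mounted at the origin on the work surface. World frame = base frame: x ahead of the robot, y to its left, z up, the work surface at z = 0. Lengths are in m, angles in degrees, forces in N, time in s.
With the tool pointing down it reaches from about 0.325 to 0.85 m from the base axis. Payload 15.5 kg.
Tool frame: the origin (TCP) lies midway between the tips of the shut fingers; the grasp point (between the pads) lies 19 mm behind it; y points along the fingers, x is the direction in which the jaws open and shut, and the axes are right-handed (so a half turn about y gives the same grasp; the last joint's range is limited). The gripper opens to 91 mm and grips with 3 to 60 N. Pads are 32 mm wide; open, the fingers measure 118 mm over their backs; the gripper's body (76 mm by 178 mm) begins 60 mm behind the grasp point.
Start: joints at [57.783, 28.281, 77.091, -0, 74.628, -5.472], TCP at [0.281, 0.558, 0.214] pointing down, gripper open.
Joint ranges: [-166.48, 166.48], [-47.26, 123.95], [12.59, 153.08], [-70.14, 250.14], [6.76, 159.57], [-176.63, 176.63]. Speed limits (degrees/s): [108.29, 108.29, 147.25, 172.46, 172.46, 172.46].

## Interface

Orientations are given as a 3x3 rotation matrix whose columns are the frame's x, y, z axes.
In Python, from bench import ctrl gives the robot as it stands. The module is installed in compiled form; this text tells all that it offers. Calls block until the motion is done:
- ctrl.goto(position, orientation): joint-space move of the TCP to a pose.
- ctrl.move_l(position, vel=0.15, ori=None, contact_N=None): straight line of the TCP; ori=None keeps the orientation; vel is the mean speed in m/s. With contact_N (N) it stops when the force on the tool has changed by that much, and returns True; else False.
- ctrl.movej(angles): joint-space move.
- ctrl.command_gripper(opening): opening from 0.0 (shut) to 1.0 (fully open); the grip force is fixed at half the most; returns when the fingers have stopped.
- ctrl.sleep(seconds).
- ctrl.ik(position, orientation): joint angles nearest the present ones, or None.
- ctrl.read_camera(name): name is "scene" or "top"; returns the picture (480x640x3 uint8, blue, green, red); there is no depth.
- ctrl.camera_params(name): a dict with "fx", "fy", "cx", "cy" (pixels), "pose" (4x4, takes a point from camera to world coordinates). Camera axes: x right, y up, looking along -z (the intrinsics and any distortion apply to the point x, -y, -z); pixel columns grow to the right and rows downward; lengths in m; the calibration is good to about 2 mm. A picture is of the moment at which its call begins. camera_params takes no time and is no camera call.
A pose or a line that the arm cannot do raises ctrl.MotionError and nothing moves.
- ctrl.sign_off(): hands the job in, once; it reports no verdict.
Readings, each from a call of its own:
- ctrl.current_t(): time.
- ctrl.current_q(): joint angles.
- ctrl.current_dq(): joint speeds.
- ctrl.current_effort(): joint torques, N m.
- ctrl.current_tool_pos(): TCP position.
- ctrl.current_eef_rot(): TCP orientation.
- ctrl.current_contact_force(): force on the tool from outside, world axes, zero at the start.
- ctrl.current_wrist_torque(): the same for the moment, N m.
- ctrl.current_grip_width(): opening from 0.0 (shut) to 1.0 (fully open).
Only numpy, scipy, OpenCV 4.12 (cv2) and the standard library are available. Lean on these libraries where they do the work, as an engineer would, in place of code of your own. Each camera call takes 0.05 s, during which the arm holds its last target. There are 200 camera calls.

## Working session

There is one attempt and no reset: what is moved stays moved. The work goes in short steps, each a Python script; the robot and the scene stay as the last script left them, time stands still between calls to the robot, and variables do not carry over. Pictures are saved under pics/ and viewed, about 8 in all and at most 12, crops included, and the job is handed in when it is done.

```bash
mkdir -p pics
python3 - <<'E'
from bench import ctrl
import cv2,numpy as np
for n in("scene","top"):
    cv2.imwrite(f"pics/{n}0.png",ctrl.read_camera(n))
    p=ctrl.camera_params(n);print(n,{k:(np.round(v,4).tolist()) for k,v in p.items() if not isinstance(v,str)})
print(ctrl.current_t(),ctrl.current_eef_rot().round(3) if hasattr(ctrl.current_eef_rot(),'round') else ctrl.current_eef_rot(),ctrl.current_grip_width())
E
```

```text
scene {'fx': 582.509, 'fy': 582.509, 'cx': 315.0665, 'cy': 239.8341, 'pose': [[0.3593, -0.8046, 0.4728, 1.0924], [0.9332, 0.3128, -0.1768, -0.1656], [-0.0056, 0.5048, 0.8632, 0.9943], [0.0, 0.0, 0.0, 1.0]]}
top {'fx': 489.6986, 'fy': 489.6986, 'cx': 314.2205, 'cy': 245.5922, 'pose': [[-0.0019, 0.9921, -0.1253, 0.457], [-0.9997, 0.0014, 0.0262, 0.0379], [0.0262, 0.1253, 0.9918, 1.1213], [0.0, 0.0, 0.0, 1.0]]}
0.1 [[ 0.45  -0.001 -0.893]
 [ 0.893 -0.001  0.45 ]
 [-0.001 -1.     0.   ]] 1.0003709234486695
```

View pics/scene0.png

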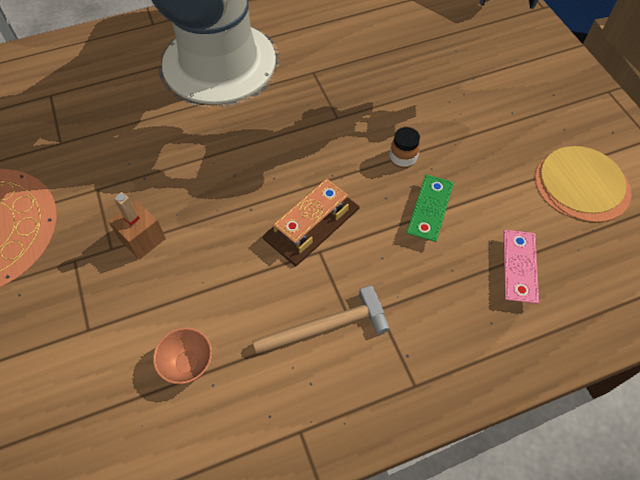

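View pics/top0.png

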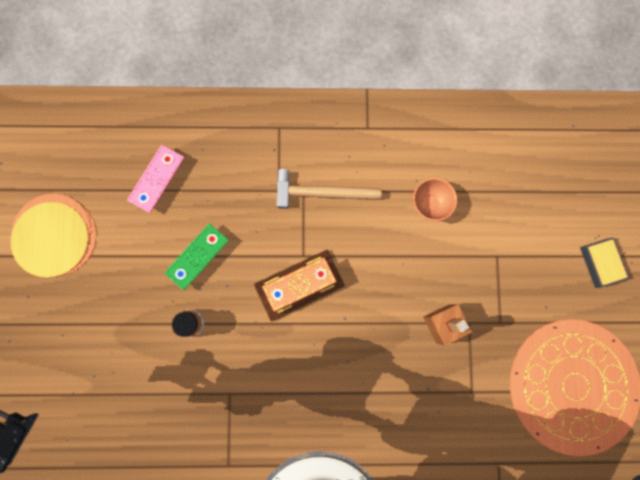

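The only copper cover on a dark plaque has its red dot at scene (292,226) / top (321,273) and its blue dot at scene (329,193) / top (277,294). The green plate at top (197,257) and the pink plate at (156,178) have no plaque, so they are look-alikes. The punch stands in its block at top (459,326), scene (125,208). I'll confirm this in one enlarged crop.

```bash
cat > h.py <<'E'
import numpy as np,cv2
from bench import ctrl
def ray(n,uv):
    p=ctrl.camera_params(n);T=np.array(p["pose"])
    d=T[:3,:3]@np.array([(uv[0]-p["cx"])/p["fx"],-(uv[1]-p["cy"])/p["fy"],-1]);return T[:3,3],d/np.linalg.norm(d)
def plane(n,uv,z):
    o,d=ray(n,uv);return o+d*(z-o[2])/d[2]
def tri(a,b):
    (o1,d1),(o2,d2)=ray("scene",a),ray("top",b)
    s,t=np.linalg.lstsq(np.c_[d1,-d2],o2-o1,rcond=None)[0]
    p,q=o1+s*d1,o2+t*d2;return (p+q)/2,np.linalg.norm(p-q)
def proj(n,P):
    p=ctrl.camera_params(n);T=np.array(p["pose"]);c=T[:3,:3].T@(np.array(P)-T[:3,3])
    return np.array([p["cx"]+p["fx"]*c[0]/-c[2],p["cy"]-p["fy"]*c[1]/-c[2]])
def blob(img,colour,c,r):
    """centroid of red/blue saturated pixels within r px of c"""
    h=cv2.cvtColor(img,cv2.COLOR_BGR2HSV);H,S,V=[h[...,i].astype(int) for i in range(3)]
    m=((H<5)|(H>173))&(S>170) if colour=="red" else (H>95)&(H<130)&(S>130)
    y,x=np.nonzero(m);k=np.hypot(x-c[0],y-c[1])<r
    return np.array([x[k].mean(),y[k].mean()]),k.sum()
E
python3 - <<'E'
from h import *
S=cv2.imread("pics/scene0.png");T=cv2.imread("pics/top0.png")
for c,a,b in(("red",(292,226),(321,273)),("blue",(329,193),(277,294))):
    (ua,n1),(ub,n2)=blob(S,c,a,9),blob(T,c,b,8)
    print(c,ua.round(1),n1,ub.round(1),n2,"tri",tri(ua,ub),"planes",plane("scene",ua,.053).round(4),plane("top",ub,.053).round(4))
a=cv2.resize(S[180:265,100:170],None,fx=5.5,fy=5.5,interpolation=3)
b=cv2.resize(T[295:350,415:480],None,fx=6,fy=6,interpolation=3)
c=cv2.resize(S[175:260,260:360],None,fx=3,fy=3,interpolation=3)
W=np.zeros((600,790,3),np.uint8)
W[:a.shape[0],:a.shape[1]]=a;W[:b.shape[0],390:390+b.shape[1]]=b;W[340:340+c.shape[0],400:400+c.shape[1]]=c
cv2.imwrite("pics/crop1.png",W)
E
```

```text
red [291.9 225.5] 35 [320.4 273.4] 13 tri (array([ 0.53104709, -0.00302701,  0.05271541]), np.float64(0.0014647543457378695)) planes [ 0.5314 -0.0024  0.053 ] [ 0.5308 -0.0037  0.053 ]
blue [329.1 192.7] 35 [277.1 294. ] 20 tri (array([0.48638385, 0.09092839, 0.05281149]), np.float64(0.0011869000980895008)) planes [0.4867 0.0914 0.053 ] [0.4862 0.0904 0.053 ]
```

View pics/crop1.png

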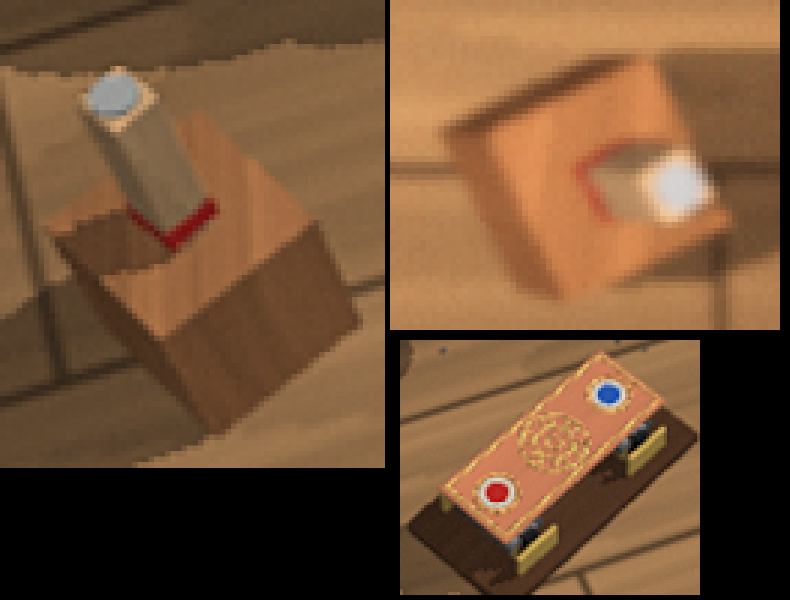

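The left crop shows the punch upright in the block: butt at scene about (120.5,197), band corners at (123,218), (131.5,225), (139,217). The lower right crop shows the copper cover level on its dark plaque with catches, red dot lower left and blue dot upper right. The top crop puts the butt at about (463,326).

Run:
```python
from h import *
f=lambda u,v:((u+.5)/5.5-.5+100,(v+.5)/5.5-.5+180)
g=lambda u,v:((u-390+.5)/6-.5+415,(v+.5)/6-.5+295)
print("butt tri",tri(f(114,95),g(679,187)),plane("scene",f(114,95),.145),plane("top",g(679,187),.145))
P=[plane("scene",f(*q),.070) for q in((128,210),(175,250),(218,205))]
print(np.round(P,4)); c=(P[0]+P[2])/2; print("centre base",c)
for a,b in((0,1),(1,2)): d=P[b]-P[a];print(np.linalg.norm(d),np.degrees(np.arctan2(d[1],d[0]))%90)
B=[plane("scene",f(*q),.070) for q in((48,228),(165,337),(317,222),(203,113))]
print("block",np.round(B,4).tolist(),np.mean(B,0))
for i in range(4): d=B[(i+1)%4]-B[i];print(np.linalg.norm(d).round(4),np.degrees(np.arctan2(d[1],d[0]))%90)
Q=[plane("top",g(*q),.070) for q in((447,137),(650,58),(730,222),(572,297))]
print("block top",np.mean(Q,0))
for i in range(4): d=Q[(i+1)%4]-Q[i];print(np.linalg.norm(d).round(4),np.degrees(np.arctan2(d[1],d[0]))%90)
```

```text
butt tri (array([ 0.42058148, -0.28162464,  0.14587371]), np.float64(0.0012622170124110405)) [ 0.4201935  -0.28113555  0.145     ] [ 0.42039323 -0.28255703  0.145     ]
[[ 0.41   -0.2965  0.07  ]
 [ 0.4318 -0.2848  0.07  ]
 [ 0.4192 -0.2672  0.07  ]]
centre base [ 0.41460733 -0.2818585   0.07      ]
0.02472773755395927 28.087555322600757
0.021647792780569608 35.665642640051146
block [[0.4073, -0.3235, 0.07], [0.4645, -0.2952, 0.07], [0.4383, -0.2372, 0.07], [0.3797, -0.2639, 0.07]] [ 0.42245912 -0.27991536  0.07      ]
0.0638 26.323551664990507
0.0637 24.329420347422513
0.0644 24.505337441506782
0.0657 24.876858427827656
block top [ 0.42077124 -0.27886546  0.07      ]
0.0791 20.603580270459346
0.0637 24.506560774798857
0.0632 24.31851493944295
0.0707 37.33287737799668
```

```bash
cat >> h.py <<'E'
def Rz(a):
    c,s=np.cos(np.radians(a)),np.sin(np.radians(a));return np.array([[c,0,-s],[s,0,c],[0,-1,0.]])
PUNCH=np.array([.4207,-.2812])
RED=np.array([.5311,-.0030]);BLUE=np.array([.4864,.0909])
E
python3 - <<'E'
from h import *
for a in(26,116,206,296):
    q=ctrl.ik([*PUNCH,.25],Rz(a));print(a,None if q is None else np.round(q,1),[None if (w:=ctrl.ik([*p,.2],Rz(a))) is None else np.round(w,1)[5] for p in(RED,BLUE)])
E
```

```text
26 [-40.5  16.5  90.6  -0.   72.8 -66.5] [np.float64(-32.8), np.float64(-22.3)]
116 [ -40.5   16.5   90.6   -0.    72.8 -156.5] [np.float64(-122.8), np.float64(-112.3)]
206 [-40.5  16.5  90.6   0.   72.8 113.5] [np.float64(147.2), np.float64(157.7)]
296 [-40.5  16.5  90.6  -0.   72.8  23.5] [np.float64(57.2), np.float64(67.7)]
```

Run:
```python
from h import *
R=Rz(296)
ctrl.goto([*PUNCH,.23],R);print(ctrl.current_t(),ctrl.current_tool_pos())
cv2.imwrite("pics/s1.png",ctrl.read_camera("scene"))
print(ctrl.move_l([*PUNCH,.0885],vel=.1,contact_N=8),ctrl.current_tool_pos(),ctrl.current_contact_force())
ctrl.command_gripper(0.0)
print(ctrl.current_t(),ctrl.current_grip_width(),ctrl.current_contact_force(),ctrl.current_wrist_torque())
S=cv2.imread("pics/s1.png");S2=ctrl.read_camera("scene")
cv2.imwrite("pics/grip.png",np.hstack([cv2.resize(i[120:280,60:220],(400,400)) for i in(S,S2)]))
```

```text
3.0833 [ 0.42102214 -0.28075882  0.22997641]
False [ 0.42097303 -0.2814342   0.08897349] [0.19903614 0.81357251 0.02315326]
5.7833 0.21584541984882608 [-0.25923245 -0.02074871 -0.12971638] [-0.14117475  0.0962303   0.0231942 ]
```

View pics/grip.png

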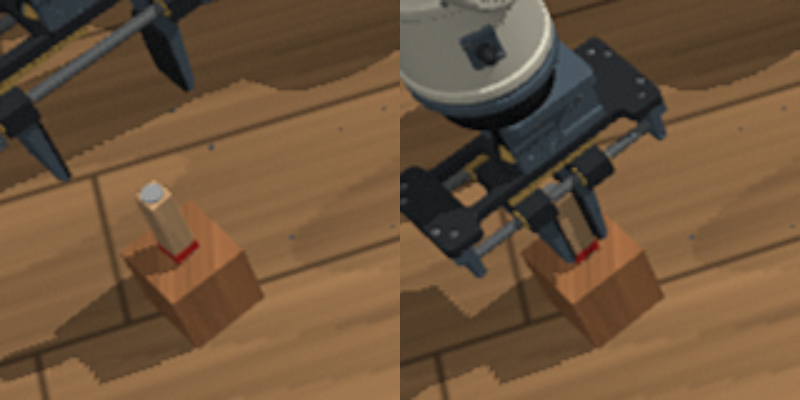

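The fingers hold the handle above the red band, with a width of 19.6 mm, square on the faces. I'll lift it out and carry it over the red dot.

Run:
```python
from h import *
p=ctrl.current_tool_pos()
ctrl.move_l([p[0],p[1],.19],vel=.08);print(ctrl.current_t(),ctrl.current_contact_force(),ctrl.current_grip_width())
ctrl.move_l([*RED,.19],vel=.15)
print(ctrl.current_t(),ctrl.current_tool_pos(),ctrl.current_contact_force(),np.round(ctrl.current_eef_rot(),3).tolist())
S,T=ctrl.read_camera("scene"),ctrl.read_camera("top")
cv2.imwrite("pics/s2.png",S);cv2.imwrite("pics/t2.png",T)
t=proj("scene",[*RED,.117]);u=proj("top",[*RED,.117]);print(t,u)
c=lambda I,q:cv2.resize(I[int(q[1])-40:int(q[1])+40,int(q[0])-40:int(q[0])+40],(400,400),interpolation=3)
cv2.imwrite("pics/tip.png",np.hstack([c(S,t),c(T,u)]))
```

```text
7.25 [ 0.22409583 -0.90654739 -1.52831543] 0.21616760280104735
9.3917 [ 0.53096308 -0.00347466  0.18999725] [-0.75359856  0.41008674 -1.63501656] [[0.438, -0.0, 0.899], [-0.899, -0.0, 0.438], [0.0, -1.0, -0.0]]
[290.14178415 206.78944368] [321.240469   271.09083513]
```

View pics/tip.png

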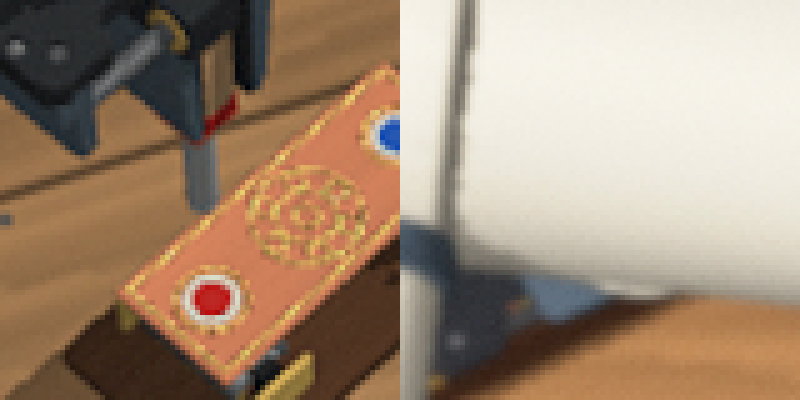

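The left view shows the punch hanging over the red dot, its tip at crop (201,210), i.e. scene about (290,208). The arm hides the top view. I'll check the shank's uprightness against projected vertical lines.

Run:
```python
from h import *
p=ctrl.current_tool_pos();o=np.array([250,166])
for z in(.1165,.1225,.16,.1715):print(z,((proj("scene",[p[0],p[1],z])-o)*5+2).round(1))
S=cv2.imread("pics/s2.png");c=S[166:246,250:330]
for r in(28,30,32,34,36,38,40,41,42,43): print(r*5+2,[tuple(map(int,v)) for v in c[r,34:47]])
```

```text
0.1165 [201.6 206.8]
0.1225 [200.9 197.5]
0.16 [196.2 137.6]
0.1715 [194.7 118.5]
142 [(42, 66, 90), (49, 70, 94), (64, 75, 88), (66, 70, 83), (42, 46, 77), (42, 47, 93), (49, 60, 105), (77, 82, 93), (106, 112, 113), (101, 127, 154), (81, 127, 174), (81, 125, 168), (83, 125, 167)]
152 [(81, 122, 160), (78, 121, 165), (78, 103, 131), (82, 78, 71), (83, 83, 79), (83, 85, 83), (87, 88, 86), (92, 92, 90), (105, 109, 110), (98, 122, 147), (80, 123, 168), (81, 121, 164), (81, 120, 160)]
162 [(80, 121, 163), (80, 126, 169), (84, 111, 141), (84, 80, 74), (84, 85, 83), (85, 88, 87), (84, 86, 86), (87, 89, 86), (110, 107, 102), (103, 119, 139), (79, 124, 170), (81, 124, 168), (83, 125, 168)]
172 [(82, 123, 163), (81, 124, 167), (77, 108, 142), (76, 79, 82), (84, 83, 81), (85, 87, 87), (83, 84, 85), (89, 90, 90), (106, 104, 100), (102, 120, 141), (81, 128, 176), (82, 125, 168), (80, 121, 163)]
182 [(86, 129, 172), (85, 131, 176), (80, 118, 156), (76, 89, 101), (83, 83, 78), (85, 86, 85), (83, 85, 84), (86, 89, 87), (104, 103, 99), (104, 116, 130), (83, 121, 157), (75, 116, 158), (77, 116, 154)]
[... 336 characters left out ...]
5, 87), (98, 105, 129), (79, 118, 182), (84, 143, 203), (90, 155, 214)]
207 [(76, 114, 152), (77, 116, 155), (75, 115, 156), (76, 107, 137), (84, 88, 92), (88, 87, 80), (83, 81, 75), (95, 93, 85), (101, 105, 112), (96, 132, 178), (92, 162, 217), (92, 155, 214), (90, 133, 211)]
212 [(77, 114, 152), (76, 113, 152), (74, 113, 153), (74, 111, 150), (78, 107, 135), (82, 99, 114), (79, 90, 103), (80, 88, 108), (89, 125, 167), (89, 153, 208), (88, 144, 206), (92, 137, 213), (92, 128, 212)]
217 [(76, 114, 151), (77, 114, 152), (75, 113, 150), (75, 113, 151), (74, 113, 149), (74, 108, 149), (80, 109, 173), (93, 151, 216), (91, 167, 217), (79, 127, 190), (88, 126, 205), (94, 130, 215), (93, 131, 213)]
```

The shank is within about 1 mm and 1° of the expected vertical, well inside the dot. Now the slow press on red.

```bash
cat >> h.py <<'E'
def press(xy,z0,z1,step=.001,vel=.012,stop=18):
    """descend in fine steps, logging force; stops at `stop` N"""
    f0=ctrl.current_contact_force()[2];print("f0",f0);z=z0;log=[]
    while z>z1:
        z-=step;hit=ctrl.move_l([*xy,z],vel=vel,contact_N=stop)
        f=ctrl.current_contact_force();log.append((round(z*1e3,1),round(ctrl.current_tool_pos()[2]*1e3,2),round(f[2]-f0,1),round(np.hypot(*f[:2]),1)))
        if hit or f[2]-f0>stop: break
    print(*log,sep="\n");return f0
E
python3 - <<'E'
from h import *
ctrl.move_l([*RED,.130],vel=.05)
press(RED,.130,.1100)
print(ctrl.current_t(),ctrl.current_grip_width(),ctrl.current_contact_force(),ctrl.current_wrist_torque())
S=ctrl.read_camera("scene");cv2.imwrite("pics/s3.png",S)
cv2.imwrite("pics/s3c.png",cv2.resize(S[150:270,230:390],(800,600),interpolation=3))
E
```

```text
f0 -1.6514354901493764
(129.0, np.float64(129.1), np.float64(0.4), np.float64(0.8))
(128.0, np.float64(127.95), np.float64(1.0), np.float64(0.4))
(127.0, np.float64(126.92), np.float64(-0.1), np.float64(0.3))
(126.0, np.float64(126.04), np.float64(0.8), np.float64(1.0))
(125.0, np.float64(125.3), np.float64(8.0), np.float64(1.3))
(124.0, np.float64(124.43), np.float64(9.9), np.float64(2.2))
(123.0, np.float64(123.45), np.float64(8.5), np.float64(1.1))
(122.0, np.float64(122.42), np.float64(8.8), np.float64(2.5))
(121.0, np.float64(121.33), np.float64(6.0), np.float64(1.8))
(120.0, np.float64(120.15), np.float64(3.4), np.float64(3.0))
(119.0, np.float64(118.68), np.float64(0.4), np.float64(0.3))
(118.0, np.float64(117.82), np.float64(0.8), np.float64(0.6))
(117.0, np.float64(116.92), np.float64(0.6), np.float64(0.4))
(116.0, np.float64(115.94), np.float64(0.7), np.float64(0.6))
(115.0, np.float64(114.93), np.float64(-0.3), np.float64(0.6))
(114.0, np.float64(113.92), np.float64(0.3), np.float64(0.4))
(113.0, np.float64(113.06), np.float64(1.8), np.float64(0.5))
(112.0, np.float64(112.46), np.float64(11.3), np.float64(1.1))
(111.0, np.float64(111.99), np.float64(22.0), np.float64(4.4))
15.5917 0.21963743243783024 [-3.93782803  1.94090577 20.36960982] [0.22013142 1.13721927 0.01548801]
```

View pics/s3c.png

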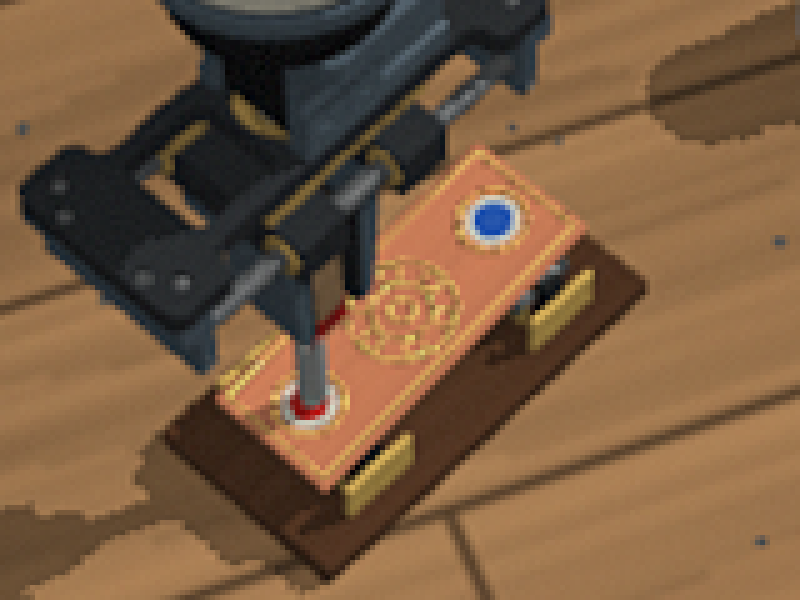

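Red snapped: 10 N peak, collapse, then a hard seat about 13.5 mm lower. The picture shows the punch on the red dot, that end down and the blue end still up, with the blue dot at crop (492,219). I'll lift, measure blue again and move there.

Run:
```python
from h import *
p=ctrl.current_tool_pos();ctrl.move_l([*RED,.135],vel=.04)
S=ctrl.read_camera("scene");print(ctrl.current_contact_force(),ctrl.current_grip_width())
b,n=blob(S,"blue",(329,193),12);print("blue",b,n,plane("scene",b,.053))
try: r,n=blob(S,"red",(291,231),9);print("red",r,n,plane("scene",r,.039),"proj expected",proj("scene",[*RED,.039]))
except Exception as e: print(e)
ctrl.move_l([*BLUE,.140],vel=.1);print(ctrl.current_t())
S=ctrl.read_camera("scene");cv2.imwrite("pics/s4.png",S)
cv2.imwrite("pics/s4c.png",cv2.resize(S[150:270,230:390],(640,480),interpolation=3))
```

```text
[-0.48389637  0.0702545  -1.55534301] 0.21847971095508076
blue [328.05405405 193.56756757] 37 [0.48789191 0.08878113 0.053     ]
red [291.26470588 229.76470588] 34 [ 0.53171204 -0.00445519  0.039     ] proj expected [291.86887918 229.27627397]
17.6333
```

View pics/s4c.png

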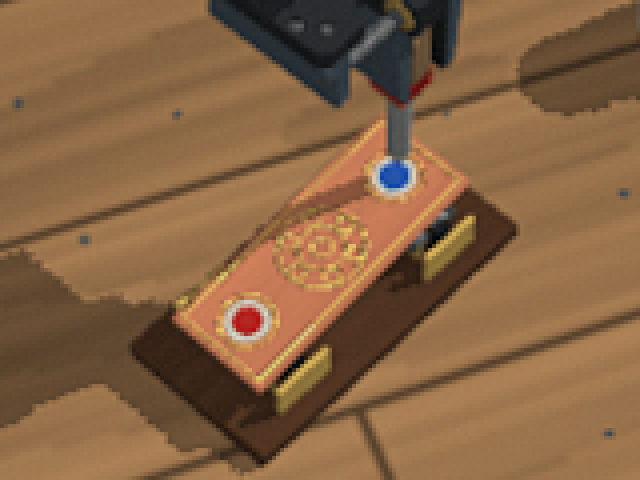

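Red end is home and stays put. The blue dot moved about 2 mm with the slope (now at crop (394,176)), and the tip stands above it. Pressing blue at the corrected point.

Run:
```python
from h import *
B=np.array([.4873,.0889])
ctrl.move_l([*B,.132],vel=.04);ctrl.sleep(.3)
press(B,.130,.1140)
f0=-1.6
z=.1140
for i in range(40):
    ctrl.sleep(.1);f=np.mean([ctrl.current_contact_force()[2] for _ in range(3)])-f0
    if f>9.3: break
    z-=.0002 if f<6 else .0001
    if z<.108: break
    ctrl.move_l([*B,z],vel=.01)
for i in range(4):
    ctrl.sleep(.2);print(i,z,ctrl.current_contact_force()-[0,0,f0],ctrl.current_tool_pos())
print(ctrl.current_t(),ctrl.current_grip_width())
S=ctrl.read_camera("scene");cv2.imwrite("pics/s5.png",S)
cv2.imwrite("pics/s5c.png",cv2.resize(S[150:270,230:390],(800,600),interpolation=3))
r,n=blob(S,"red",(291,231),9);print("red",r,n,plane("scene",r,.039))
```

```text
f0 -1.1194356178511917
(129.0, np.float64(128.92), np.float64(-0.0), np.float64(0.3))
(128.0, np.float64(127.95), np.float64(-0.5), np.float64(0.7))
(127.0, np.float64(126.97), np.float64(-0.9), np.float64(0.3))
(126.0, np.float64(126.05), np.float64(2.9), np.float64(1.3))
(125.0, np.float64(125.12), np.float64(6.6), np.float64(3.4))
(124.0, np.float64(124.26), np.float64(9.1), np.float64(4.1))
(123.0, np.float64(123.28), np.float64(9.7), np.float64(3.2))
(122.0, np.float64(122.19), np.float64(7.7), np.float64(4.6))
(121.0, np.float64(121.13), np.float64(5.4), np.float64(2.6))
(120.0, np.float64(119.97), np.float64(2.4), np.float64(0.9))
(119.0, np.float64(118.77), np.float64(-1.0), np.float64(0.5))
(118.0, np.float64(117.87), np.float64(-0.8), np.float64(0.6))
(117.0, np.float64(116.93), np.float64(-1.0), np.float64(0.9))
(116.0, np.float64(115.93), np.float64(0.2), np.float64(0.8))
(115.0, np.float64(114.95), np.float64(-0.1), np.float64(0.8))
(114.0, np.float64(113.93), np.float64(0.3), np.float64(1.0))
0 0.11189999999999994 [-1.31405973 -0.40037918  8.46446711] [0.48738046 0.08889904 0.11209797]
1 0.11189999999999994 [-1.44966002  0.06583869  9.83987187] [0.48739445 0.08894473 0.11210329]
2 0.11189999999999994 [-1.77428322  0.26875313  9.03973959] [0.48736774 0.08892492 0.11211142]
3 0.11189999999999994 [-1.84186699 -0.47117774  9.85026067] [0.48741761 0.08890396 0.11212192]
27.2417 0.21700646273145036
red [292.         229.26470588] 34 [ 0.53116684 -0.00275635  0.039     ]
```

View pics/s5c.png

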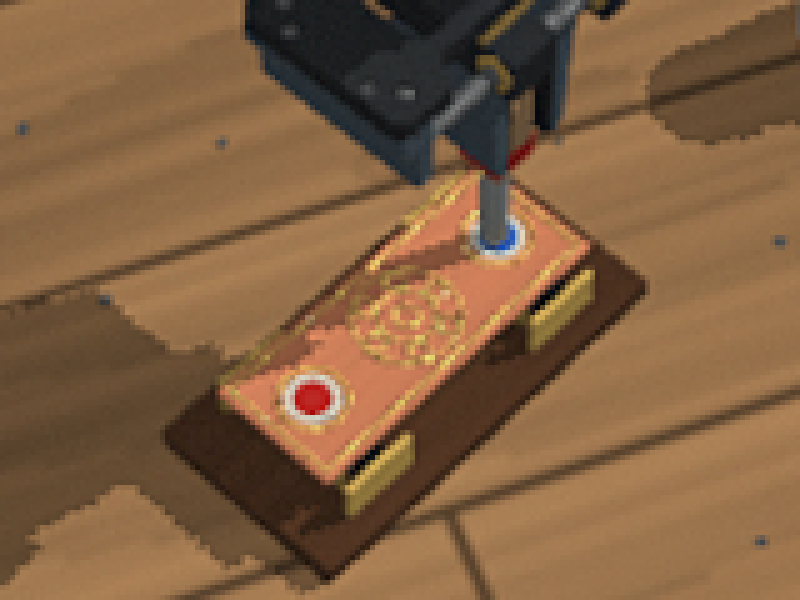

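Blue snapped as well: the cover lies level, both end heights match the seat, and the tip is inside the blue dot with about 9.5 N on it. Handing in.

Run:
```python
from bench import ctrl
import numpy as np
f=[]
for i in range(10): ctrl.sleep(.05);f.append(ctrl.current_contact_force()[2]+1.6)
print(np.mean(f),np.std(f),ctrl.current_grip_width(),ctrl.current_t())
ctrl.sign_off()
```

```text
9.484514551403446 0.3295101026058219 0.2179807441479399 27.7917
the job is handed in; nothing more can be done
```

The job is done and handed in at 27.8 s: both ends of the cover snapped home, red first and then blue. The arm finished still gripping the punch and pressing on the blue dot.

- **Red dot:** resistance peaked at about 10 N and collapsed. The tip met the hard seat about 13.5 mm below first contact. The step onto the seat briefly reached 22 N at slow speed.
- **Blue dot:** resistance again peaked at about 10 N and collapsed. The hard seat was at the same height as on the red side.
- **Final push:** about 9.5 N on the blue dot, steady to ±0.3 N over the last half second. The handle stayed firmly gripped, with no sign of slipping.
- **Last picture:** the cover lies level with both ends down, and the tip is inside the blue dot, roughly 2 mm off its centre.

**Disagreements and gaps:**
- While only the red end was home, the cover had slid about 2 mm. I corrected the blue target for that, and the cover slid back once it was level, which explains the 2 mm offset.
- The arm hid the punch from the top camera, so I checked that the punch was upright (to about 1°) from the scene camera only.
- I did not photograph the jar, hammer and bowl again afterwards, but the arm never went near them at their height.

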